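Dock the cordless coffee grinder and set its grind dial

ROBOT

A 7-joint arm with a two-finger parallel gripper is mounted at the origin on a cart in front of the work surface, level with it; the furniture and walls round the work are solid. World frame = base frame: x ahead of the robot, y to its left, z up, the work surface at z = 0. Lengths are in mm, angles in rad, forces in N, time in s.
With the tool pointing down it reaches from about 400 to 875 mm from the base axis. Payload 4.4 kg.
Tool frame: the origin (TCP) lies on the centre line of the jaws, within the pads' length; the fingertips stand 25 mm ahead of it and the grasp point (between the pads) lies 6 mm ahead of it; z points along the fingers, x is the direction in which the jaws open and shut, and the axes are right-handed (so a half turn about z gives the same grasp; the last joint's range is limited). The gripper opens to 85 mm and grips with 20 to 120 N. Pads are 22 mm wide; open, the fingers measure 114 mm over their backs; the gripper's body (76 mm by 85 mm) begins 54 mm behind the grasp point. The pads swing forward as they close: fully open they stand 13 mm farther back than shut.
Start: joints at [1.152, 0.628, 0.038, 1.517, -0.027, 0.996, -0.02], TCP at [224.619, -609.97, 256.313] pointing down, gripper open.
Joint ranges: [-3.06, 3.06], [-0.37, 2.12], [-1.25, 1.32], [0.18, 2.47], [-1.1, 4.24], [0.23, 1.98], [-2.94, 2.94]. Speed limits (rad/s): [2.57, 2.57, 3.14, 3.14, 3.14, 3.14, 3.14].

INTERFACE

Orientations are given as [roll, pitch, yaw] about the fixed x, y, z axes, in that order (R = Rz(yaw) Ry(pitch) Rx(roll)).
In Python, from cell import ctrl, cams gives the robot as it stands. The module is installed in compiled form; this text tells all that it offers.
- The arm moves only by the tool step_arm, never from a script. Its arguments are lists of equal length, an entry for each row: "linear": the shift along the tool's x, y, z in mm, a list of three; "yaw": the turn about the tool's z in rad; "gripper": the opening, from -1 (shut) to 1 (fully open). A call has 1 to 8 rows; each row is the pose to reach, as a shift and turn from the pose commanded when the call began, along the tool's axes at that moment; what a row does not reach only later rows make up. A row lasts 1/12 s, in which the tool goes at most 41.7 mm and 7.16 degrees, less where a joint would pass 70% of its speed; a pose out of reach is approached as far as the arm can. A call with a gripper value outside its range is refused whole. The fingers move at their own pace and stop on an object; the grip force is fixed at half the most. Time passes only in rows, so rows that repeat a pose let the fingers close. It gives the time, the measured TCP pose, the force and the opening at its end, in the units of the state.
- ctrl.read_state(): the state, without advancing time (a new reading comes with each control period).
- cams.get_image(name): name is "scene" or "side" or "wrist"; returns a dict with "frame" (400x640x3 uint8, red, green, blue), "depth" (400x640 float32, mm along the optical axis (not along the pixel's ray), 0 where there is no reading), "intrinsics" (3x3 intrinsics, pixels), "cam_to_world" (4x4, takes a point from camera to world coordinates). Camera axes: x right, y down, z forward; pixel columns grow to the right and rows downward; lengths in mm; the calibration is good to about 2 mm. A picture is of the moment at which its call begins.
- ctrl.finish_job(): hands the job in, once; it reports no verdict.
Trained networks look in the newest picture that a camera, given by its name, has taken for a name from the list of things; names that differ only in an ending like _2 or _b are one class to them, and where a whole thing is asked for, a point or a joint stands for the part that bears it (a point fixed in the world has none). Each returns a list of dicts, best first, with "conf" (0 to 1); they miss things now and then, are a little off and sometimes report something else, mostly with a low value. They report only what shows in the picture. A call takes as long as a camera call. They do not tell look-alikes from the thing itself.
- cams.regions_of(camera, name): "pixels" (400x640 bool, what is visible of it) and "pixel" ([column, row] in pixels, amid what is visible of it).
The state is a dict: "clock": time; "qpos": joint angles; "qd": joint speeds; "tau": joint torques, N m; "eef_pos": TCP position; "tool_rot": TCP orientation; "force": force on the tool from outside, world axes, zero at the start; "torque": the same for the moment, N m; "width": finger opening in mm.
Only numpy, scipy, OpenCV 4.12 (cv2) and the standard library are available. Lean on these libraries where they do the work, as an engineer would, in place of code of your own. Each camera call takes 0.05 s, during which the arm holds its last target.

TASK

Stand the cordless coffee grinder upright and fully home in its charging base, carrying it by its body and never by the dial. Once it stands in the base, let go and turn the dial on its top clockwise to mark 6 of its scale (the long mark in the middle, six clicks from the orange one), so that it rests in that click. Leave the red canisters, the mug, the honey jar and the teaspoon where they are.

Things in the scene. Friction and masses are not known exactly. Their poses are not given: they have to be found in the camera images.
- grinder_mid (a point): Cordless coffee grinder, loose, 0.55 to 0.85 kg, upright: rounded box 80 mm deep (x), 60 mm wide (y), 165 mm high to its flat black shoulder; lower third smoked dark brown, above it silver with dark ribs on the sides. This point: on its axis, 82.5 mm above the underside. x to its back (push button on the front, -x), z up.
- grinder_foot (a point): Centre of the grinder's flat underside, axes as grinder_mid. The dial stands 26 mm above the shoulder within 22 mm of the axis, so from above the body is best gripped across its 60 mm width, a finger down either side past the dial, 15 to 30 mm below the shoulder.
- base_seat (a point): Centre of the recess floor of the black charging base (fixed, 134 x 114 mm, 24 mm high); 10 mm above the worktop, 14 mm below the rim; z up. The recess is 86 mm (x) by 66 mm (y), 3 mm play each side, edges bevelled. The grinder fits with its x along the base's x, either way round; the recess then keeps it from turning with its dial.
- dial (a joint): Grind dial on the grinder's top, rad: 0 at mark 0 (orange, fine end), growing clockwise seen from above; a click every 24 deg (0.4189). A sprung ball holds each click, 0.08 Nm moves it on; let go in between it drops into the nearer one. 13 marks round it, long at 0, 3, 6, 9, 12; mark 6 (2.513) is at the grinder's back (+x), mark 0 at +144 deg about z from there. Starts in click 0, 1 or 2.
- dial_grip (a point): On the dial's axis at mid height of its grip bar, 15 mm above the shoulder, 180 mm above the grinder's underside. The bar is 42 mm long, 13 mm wide, 21 mm high, its top 10 mm above this point; its foot, 10 mm below, stands on a disc 44 mm across and 5 mm thick. x points along the bar to its end with the white line (pointer), z up; grip the bar across its y.
- coffee_canister: Red canister standing forward of the other red ones, 100 x 100 x 135 mm, loose bystander; origin at the centre of its underside.
- cup: White mug with a dark band, 90 mm across and 107 mm high, handle to one side, loose bystander; origin at the underside.
- honey: Honey jar with a grey cap, 66 x 72 x 102 mm, loose bystander; origin at the underside.
- spoon: Teaspoon lying flat, 137 x 28 x 13 mm, loose bystander; origin at the underside.
There are look-alikes about, which are no part of the job. Leave any pink look-alike of the part that bears grinder_mid alone.

How it is judged (in metres and radians):
On the way, in this order (a step that is already met when the one before it is completed fails the run):
1. the grinder stands upright and fully home in its charging base, let go, its dial not yet at mark 6 (horizontal distance between grinder_foot and base_seat below 0.008 m and z of grinder_foot in the frame of base_seat below 0.004 m and angle between grinder_mid's own z axis and vertical below 0.06 rad and contact force between the fingers and grinder below 0.3 N), for 0.2 s.
2. with the grinder in its base, the dial is turned into click 6 (value of joint dial between 2.363 and 2.663 rad), for 0.2 s.
At the end, for the whole second after the job is handed in: The grinder stands at rest in its base (foot within 4 mm of the recess floor and 8 mm of its centre, upright within 0.06 rad) and its dial rests in click 6 (2.513 rad, within 0.15) (all of step 2 and horizontal distance between grinder_foot and base_seat below 0.008 m and z of grinder_foot in the frame of base_seat below 0.004 m and angle between grinder_mid's own z axis and vertical below 0.06 rad and velocity of joint dial between -0.1 and 0.1 rad/s and linear speed of grinder below 0.02 m/s); the robot touches nothing.
It fails at once if the grinder is lifted by its dial (height (world z) of grinder_foot above 0.02 m and contact force between the fingers and dial above 1 N).
It fails at once if the grinder is tipped over (angle between grinder_mid's own z axis and vertical above 0.6 rad).
It fails at once if a bystander is pushed more than 30 mm from its place (distance of any of coffee_canister, cup, honey, spoon from where it was at the start of the episode above 0.03 m).
It also fails if it takes over 61 s, if anything falls off the work surface, if the arm or the gripper's body presses on something with over 40 N, if the wrist force passes 120 N, or if a joint passes its speed limit or range.

## Working session

There is one attempt and no reset: what is moved stays moved. The work goes in short steps, Python scripts to look and compute and a tool call to move; the robot and the scene stay as the last step left them, time stands still between calls to the robot, and variables do not carry over. Pictures are saved under pics/ and viewed, and the job is handed in when it is done.

Besides the shell and the picture viewer there is one more tool, called after "Call:" as a command line: name --pt "numbers of a row" for each row, then --argument value for the rest. step_arm: Moves the arm, as the interface text tells. Its arguments: {"type":"object","properties":{"linear":{"type":"array"},"yaw":{"type":"array"},"gripper":{"type":"array"}},"required":["linear","yaw","gripper"]}

```bash
mkdir -p pics; ls; cat > h.py <<'E'
import numpy as np, cv2
from cell import ctrl, cams
def shot(n,f):
    d=cams.get_image(n); cv2.imwrite('pics/'+f,d['frame'][:,:,::-1]); return d
def pts(d,m=None):
    K=d['intrinsics'];T=np.array(d['cam_to_world']);z=d['depth']
    v,u=np.nonzero((z>0)&(m if m is not None else np.ones_like(z,bool)))
    zz=z[v,u];P=np.stack([(u-K[0][2])/K[0][0]*zz,(v-K[1][2])/K[1][1]*zz,zz,np.ones_like(zz)],0)
    return (T@P)[:3].T,u,v
E
python3 - <<'E'
from h import *
s=ctrl.read_state();print(s)
for n in ['scene','side','wrist']:
    d=shot(n,n+'0.png');print(n,np.round(d['cam_to_world'],2).tolist())
    for t in ['grinder_mid','dial','coffee_canister','cup','honey','spoon']:
        for r in cams.regions_of(n,t)[:3]:
            p,u,v=pts(d,r['pixels'])
            print(t,round(r['conf'],2),np.round(r['pixel']),r['pixels'].sum(),np.round(np.median(p,0)) if len(p) else None, np.round(np.percentile(p,[2,98],axis=0)).tolist() if len(p) else '')
E
```

```text
pics
{'clock': 0.0, 'qpos': array([ 1.15217693,  0.62931967,  0.03845484,  1.51836122, -0.02699041,
        0.99627363, -0.02000234]), 'qd': array([ 0.00038894,  0.00052464, -0.00044526, -0.00117136, -0.00133186,
        0.00072297, -0.00058411]), 'tau': array([-9.72003090e-05, -5.63412631e+01,  1.22613665e+00, -1.93448675e+01,
        1.10319545e-02,  1.06457365e-02,  1.38419759e-05]), 'eef_pos': array([ 224.42815414, -609.42539234,  255.40858202]), 'tool_rot': array([ 3.14155436e+00,  1.84310736e-03, -1.21798436e+00]), 'force': array([-0.52081647,  0.06157189, -0.40029746]), 'torque': array([-0.02659834, -0.01022923, -0.05649585]), 'width': 85.49275584379829}
scene [[-0.74, -0.36, 0.57, -109.53], [-0.68, 0.38, -0.63, 685.96], [0.01, -0.85, -0.52, 729.24], [0.0, 0.0, 0.0, 1.0]]
grinder_mid 0.67 [374. 203.] 1548 [ 442. -159.  103.] [[417.0, -193.0, 4.0], [501.0, -142.0, 187.0]]
grinder_mid 0.64 [412. 194.] 1033 [ 402. -295.  111.] [[376.0, -347.0, 10.0], [429.0, -281.0, 186.0]]
coffee_canister 0.93 [297. 204.] 1487 [628. -29.  83.] [[609.0, -95.0, 5.0], [695.0, -7.0, 122.0]]
cup 0.64
[... 551 characters left out ...]
0], [484.0, -278.0, 188.0]]
grinder_mid 0.43 [357. 253.] 62 [409.  12.   4.] [[315.0, -9.0, -1.0], [432.0, 26.0, 8.0]]
dial 0.67 [372. 173.] 116 [ 457. -170.  176.] [[443.0, -191.0, 166.0], [480.0, -154.0, 191.0]]
coffee_canister 0.6 [301. 202.] 1385 [640. -21.  88.] [[610.0, -97.0, 3.0], [701.0, -4.0, 123.0]]
cup 0.56 [360. 161.] 452 [ 588. -358.   82.] [[539.0, -424.0, 22.0], [630.0, -334.0, 105.0]]
honey 0.77 [229. 300.] 1167 [587. 390.  75.] [[569.0, 348.0, -1.0], [630.0, 410.0, 103.0]]
spoon 0.51 [363. 258.] 147 [386.  10.   5.] [[312.0, -12.0, -0.0], [437.0, 29.0, 14.0]]
wrist [[0.35, -0.9, -0.26, 291.18], [-0.94, -0.33, -0.1, -585.79], [0.0, 0.28, -0.96, 374.12], [0.0, 0.0, 0.0, 1.0]]
```

View pics/scene0.png

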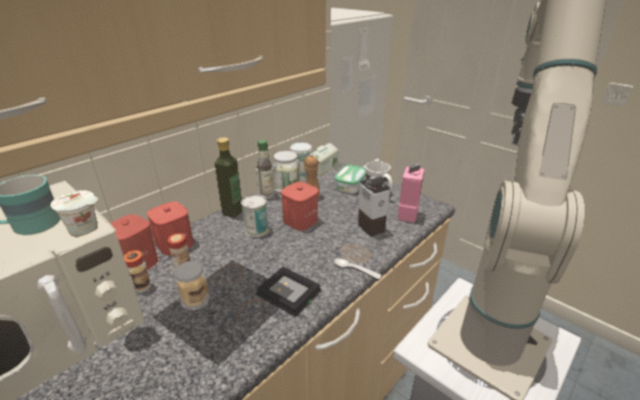

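View pics/side0.png

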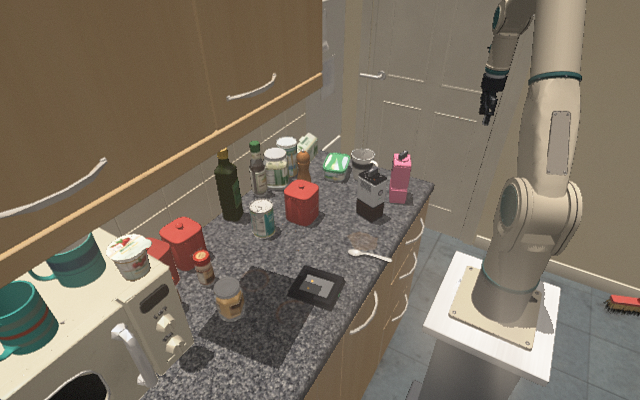

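View pics/wrist0.png

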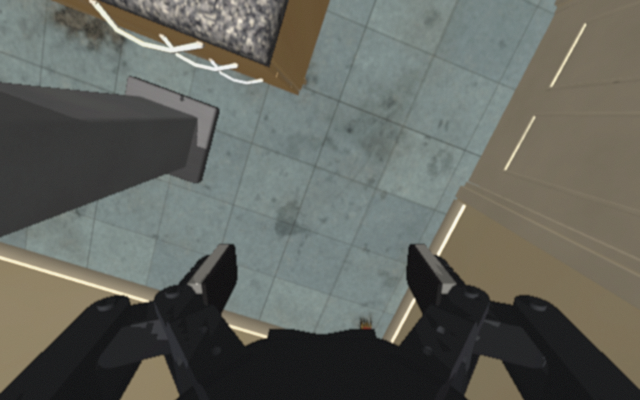

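```bash
python3 - <<'E'
from h import *
d=cams.get_image('scene');f=d['frame'][110:310,250:500,::-1]
cv2.imwrite('pics/sceneZ.png',cv2.resize(f,(750,600),interpolation=cv2.INTER_CUBIC))
d=cams.get_image('side');f=d['frame'][110:310,250:500,::-1]
cv2.imwrite('pics/sideZ.png',cv2.resize(f,(750,600),interpolation=cv2.INTER_CUBIC))
E
```

```text
(no output)
```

View pics/sceneZ.png

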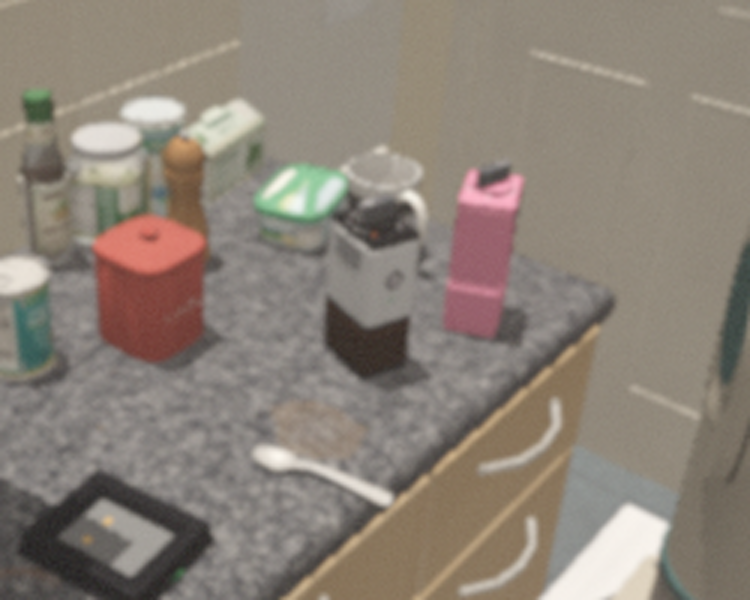

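View pics/sideZ.png

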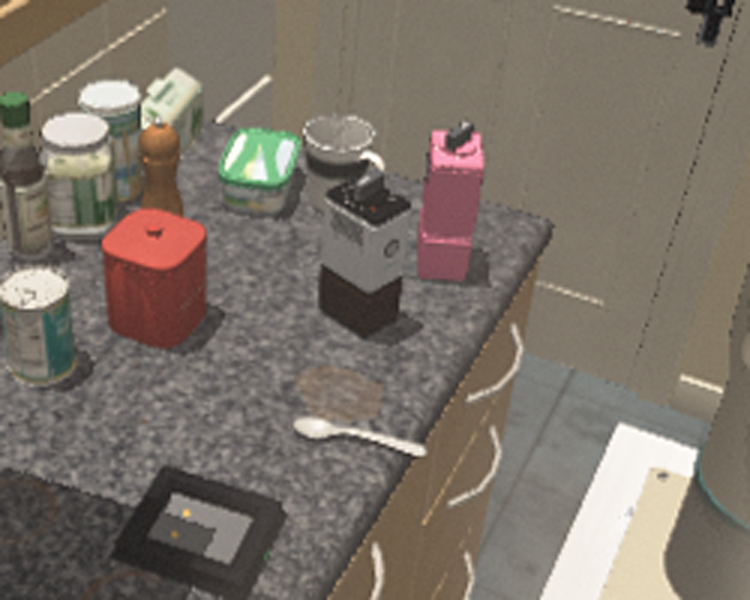

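```bash
python3 - <<'E'
from h import *
for n in ['scene','side']:
    d=cams.get_image(n);p,u,v=pts(d)
    f=d['frame'][v,u].astype(int)
    def near(c,r): return np.hypot(p[:,0]-c[0],p[:,1]-c[1])<r
    # base
    m=near((450,180),170)&(p[:,2]>12)&(p[:,2]<40)&(f.sum(1)<150)
    print(n,'base',m.sum(),np.round(np.percentile(p[m],[1,50,99],axis=0)).tolist())
    r=cams.regions_of(n,'base_seat')
    print([ (x['conf'],x['pixel']) for x in r[:2]])
    q=p[m]
    print(cv2.minAreaRect(q[:,:2].astype(np.float32)), u[m].min(),u[m].max(),v[m].min(),v[m].max())
    np.save('base_'+n+'.npy',q)
    for lo,hi in [(160,170),(174,195),(20,150)]:
        m=near((455,-170),75)&(p[:,2]>lo)&(p[:,2]<hi)
        q=p[m]; print(lo,len(q),np.round(np.percentile(q,[1,50,99],axis=0)).tolist(),cv2.minAreaRect(q[:,:2].astype(np.float32)))
E
```

```text
scene base 398 [[379.0, 151.0, 12.0], [463.0, 240.0, 21.0], [503.0, 256.0, 25.0]]
[(0.73, [290.2, 288.3])]
((444.9571228027344, 200.8916015625), (125.69650268554688, 100.6205062866211), 8.597013473510742) 258 318 272 312
160 192 [[418.0, -201.0, 160.0], [447.0, -166.0, 164.0], [502.0, -143.0, 170.0]] ((460.48822021484375, -178.98716735839844), (58.673553466796875, 78.09048461914062), 69.34517669677734)
174 83 [[449.0, -198.0, 174.0], [458.0, -175.0, 184.0], [471.0, -158.0, 191.0]] ((460.8014221191406, -179.30303955078125), (41.18578338623047, 15.100554466247559), 74.21395874023438)
20 1037 [[416.0, -193.0, 21.0], [436.0, -157.0, 88.0], [504.0, -141.0, 149.0]] ((456.00079345703125, -159.29762268066406), (94.75198364257812, 52.09236145019531), 15.807486534118652)
side base 420 [[410.0, 159.0, 13.0], [484.0, 239.0, 22.0], [509.0, 260.0, 26.0]]
[(0.63, [314.8, 286.4])]
((457.4104309082031, 202.6630401611328), (107.60181427001953, 106.49207305908203), 8.751077651977539) 288 332 266 304
160 185 [[420.0, -206.0, 160.0], [449.0, -165.0, 164.0], [502.0, -141.0, 169.0]] ((461.0532531738281, -175.5259552001953), (56.50774002075195, 77.54210662841797), 71.1225357055664)
174 63 [[452.0, -198.0, 175.0], [459.0, -172.0, 186.0], [470.0, -155.0, 192.0]] ((460.5326232910156, -177.48931884765625), (45.05994415283203, 14.25976276397705), 78.14093017578125)
20 867 [[416.0, -188.0, 22.0], [447.0, -152.0, 88.0], [505.0, -137.0, 149.0]] ((454.67041015625, -155.2107391357422), (93.7098159790039, 51.41191101074219), 16.820789337158203)
```

Call:
step_arm --pt "-20 -23 -10" --pt "-45 -51 -20" --pt "-71 -81 -30" --pt "-97 -110 -40" --pt "-123 -140 -40" --pt "-149 -169 -40" --pt "-175 -199 -40" --pt "-201 -228 -40" --yaw '[0.08,0.17,0.26,0.35,0.44,0.53,0.61,0.66]' --gripper '[1,1,1,1,1,1,1,1]'

```text
clock: 2.02
eef_pos: [370.0, -340.8, 296.6]
tool_rot: [-3.141, -0.0, -1.882]
force: [0.2, -0.2, 0.2]
width: 85.0
```

Call:
step_arm --pt "-35 -7 0" --pt "-75 -14 0" --pt "-115 -21 0" --pt "-150 -28 0" --pt "-178 -34 0" --pt "-186 -35 0" --pt "-186 -35 0" --yaw '[0,0,0,0,0,0,0]' --gripper '[1,1,1,1,1,1,1]'

```text
clock: 2.6
eef_pos: [460.1, -173.1, 296.4]
tool_rot: [-3.141, 0.001, -1.872]
force: [-0.3, -0.7, 0.3]
width: 85.4
```

```bash
python3 - <<'E'
from h import *
d=shot('wrist','w1.png');p,u,v=pts(d);np.savez('w1.npz',**d)
m=(p[:,2]>155)&(p[:,2]<172)&(v<400)&(np.hypot(p[:,0]-460,p[:,1]+178)<70)
q=p[m];print(m.sum(),cv2.minAreaRect(q[:,:2].astype(np.float32)),np.median(q,0))
m=(p[:,2]>180)&(p[:,2]<196)&(np.hypot(p[:,0]-460,p[:,1]+178)<40)
q=p[m];print(m.sum(),cv2.minAreaRect(q[:,:2].astype(np.float32)),np.median(q,0))
print(d['intrinsics'])
for t in ['grinder_mid','dial']:
  for r in cams.regions_of('wrist',t)[:2]: print(t,r['conf'],r['pixel'],r['pixels'].sum())
E
```

```text
4275 ((461.626220703125, -180.95751953125), (58.425296783447266, 77.54386901855469), 70.54365539550781) [ 472.05405129 -182.0545003   165.2766809 ]
876 ((461.2879943847656, -180.6973876953125), (41.61090850830078, 13.428370475769043), 76.0149154663086) [ 462.889362   -181.16606564  190.11842242]
[[286.16831122   0.         321.39292799]
 [  0.         286.16831122 197.10466355]
 [  0.           0.           1.        ]]
grinder_mid 0.84 [478.6, 177.7] 9859
dial 0.9 [330.0, 193.8] 1887
dial 0.72 [503.3, 196.4] 2212
```

View pics/w1.png

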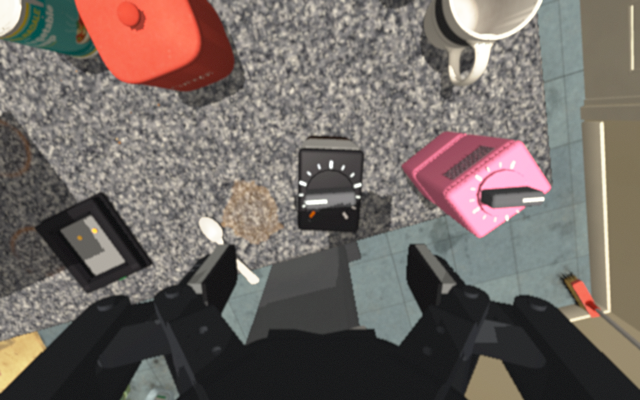

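```bash
python3 - <<'E'
from h import *
d=dict(np.load('w1.npz'));p,u,v=pts(d);f=d['frame'][v,u].astype(int)
m=(u<165)&(v>180)&(v<310)&(p[:,2]>15)&(p[:,2]<35)&(np.hypot(p[:,0]-450,p[:,1]-200)<110)
q=p[m];print(m.sum(),cv2.minAreaRect(q[:,:2].astype(np.float32)),np.percentile(q,[1,50,99],axis=0).round(1).tolist())
q2=p[(u<165)&(p[:,2]>17)&(p[:,2]<30)&(np.hypot(p[:,0]-450,p[:,1]-200)<110)]
print(cv2.minAreaRect(q2[:,:2].astype(np.float32)))
for lo in range(-4,36,3): 
  k=(np.hypot(p[:,0]-450,p[:,1]-200)<25)&(p[:,2]>=lo)&(p[:,2]<lo+3); print(lo,k.sum(),end=' ')
m=(p[:,2]>155)&(p[:,2]<172)&(np.hypot(p[:,0]-460,p[:,1]+178)<70); q=p[m]
# canister/mug/honey extents
for c in [(640,-50),(590,-390)]:
  k=(np.hypot(p[:,0]-c[0],p[:,1]-c[1])<90)&(p[:,2]>60); print(np.percentile(p[k],[1,99],axis=0).round().tolist())
f=cv2.resize(d['frame'][120:260,20:180,::-1],(640,560),interpolation=cv2.INTER_CUBIC);cv2.imwrite('pics/w1b.png',f)
E
```

```text
3640 ((446.64715576171875, 196.33148193359375), (125.95947265625, 108.87773132324219), 8.12118911743164) [[383.3, 137.7, 15.5], [451.8, 195.5, 23.7], [512.2, 251.3, 25.9]]
((446.64715576171875, 196.33148193359375), (125.95947265625, 108.87773132324219), 8.12118911743164)
-4 0 -1 0 2 0 5 1 8 593 11 163 14 0 17 0 20 0 23 0 26 0 29 0 32 0 35 0 [[609.0, -107.0, 63.0], [682.0, -11.0, 133.0]]
[[513.0, -419.0, 61.0], [598.0, -339.0, 108.0]]
```

View pics/w1b.png

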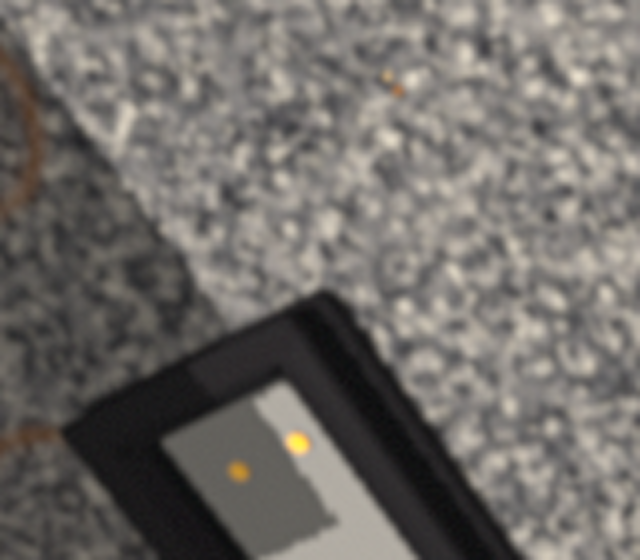

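Call:
step_arm --pt "7 1 20" --pt "7 1 50" --pt "7 1 80" --pt "7 1 105" --pt "7 1 125" --pt "7 1 138" --pt "7 1 142" --pt "7 1 142" --yaw '[0.02,0.039,0.039,0.039,0.039,0.039,0.039,0.039]' --gripper '[1,1,1,1,1,1,1,1]'

```text
clock: 3.42
eef_pos: [454.4, -183.7, 153.6]
tool_rot: [3.139, -0.001, -1.92]
force: [-1.1, 0.3, -0.1]
width: 85.2
```

Call:
step_arm --pt "-5 -6 0" --pt "-5 -6 0" --pt "-5 -6 0" --yaw '[0,0,0]' --gripper '[1,1,1]'

```text
clock: 3.67
eef_pos: [464.4, -179.8, 155.4]
tool_rot: [-3.139, 0.0, -1.917]
force: [0.4, -0.4, -0.5]
width: 85.5
```

```bash
python3 - <<'E'
from h import *
s=ctrl.read_state();print(s['eef_pos'],s['tool_rot'],s['qpos'],s['force'])
d=shot('wrist','w2.png')
E
```

```text
[ 464.35775904 -179.78346804  155.3666765 ] [-3.13877414e+00  1.84887862e-04 -1.91655043e+00] [ 0.23174953  0.56987414  0.11854728  2.0381073  -0.12525485  0.5374316
 -1.47728797] [ 0.38413103 -0.43400877 -0.45824352]
```

View pics/w2.png

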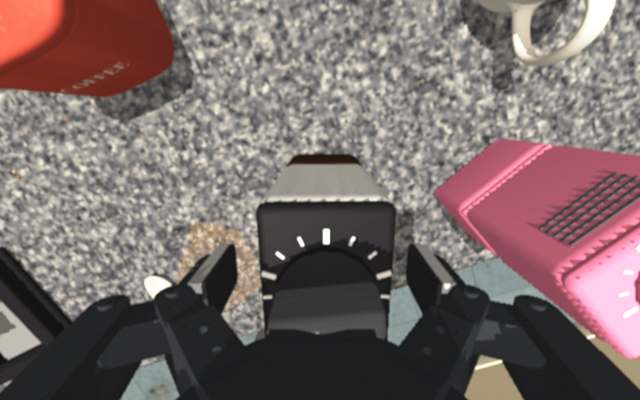

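Call:
step_arm --pt "0 0 0" --pt "0 0 0" --pt "0 0 0" --pt "0 0 0" --pt "0 0 0" --pt "0 0 0" --yaw '[0,0,0,0,0,0]' --gripper '[-1,-1,-1,-1,-1,-1]'

```text
clock: 4.22
eef_pos: [463.0, -180.0, 155.0]
tool_rot: [-3.141, -0.0, -1.917]
force: [-1.5, -1.9, 6.7]
width: 59.7
```

```bash
python3 - <<'E'
from h import *
s=ctrl.read_state();print(s['eef_pos'],s['tool_rot'],s['width'],s['force'],s['torque'])
d=shot('wrist','w3.png');d=shot('side','s3.png')
E
```

```text
[ 463.04969891 -180.01129933  154.97464466] [-3.1407431e+00 -3.2119003e-04 -1.9171759e+00] 59.6613526569672 [-1.48465382 -1.88280802  6.74451457] [-0.00203518  0.19226336  0.16051079]
```

View pics/w3.png

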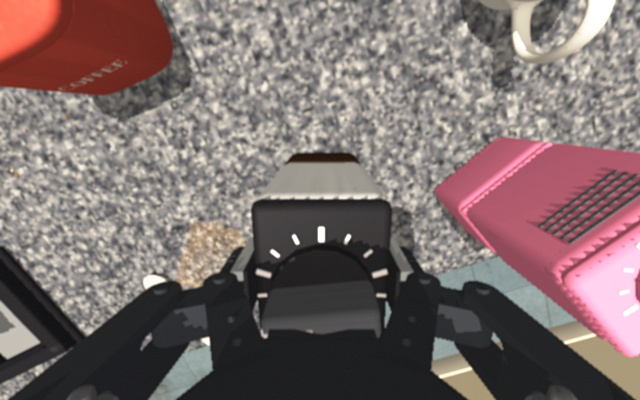

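Call:
step_arm --pt "0 0 -8" --pt "0 0 -25" --pt "0 0 -45" --pt "-15 7 -58" --pt "-35 15 -60" --pt "-60 26 -60" --pt "-88 39 -60" --pt "-115 51 -60" --yaw '[0,0,0,-0.06,-0.13,-0.2,-0.28,-0.36]' --gripper '[-1,-1,-1,-1,-1,-1,-1,-1]'

```text
clock: 4.98
eef_pos: [452.7, -52.8, 214.2]
tool_rot: [3.14, 0.0, -1.554]
force: [0.4, 0.3, -6.4]
width: 59.1
```

Call:
step_arm --pt "-25 1 0" --pt "-50 2 0" --pt "-75 3 0" --pt "-90 4 0" --pt "-90 4 0" --pt "-90 4 0" --yaw '[-0.05,-0.1,-0.12,-0.12,-0.12,-0.12]' --gripper '[-1,-1,-1,-1,-1,-1]'

```text
clock: 5.48
eef_pos: [447.9, 36.7, 214.1]
tool_rot: [3.14, 0.0, -1.435]
force: [0.7, -0.5, -6.7]
width: 59.3
```

```bash
python3 - <<'E'
from h import *
s=ctrl.read_state();print(s['eef_pos'],s['tool_rot'],s['width'],s['force'])
d=shot('wrist','w4.png');np.savez('w4.npz',**d);p,u,v=pts(d)
m=(p[:,2]>18)&(p[:,2]<30)&(np.hypot(p[:,0]-450,p[:,1]-200)<110)
q=p[m];print(m.sum(),cv2.minAreaRect(q[:,:2].astype(np.float32)))
m=(p[:,2]>6)&(p[:,2]<14)&(np.hypot(p[:,0]-450,p[:,1]-200)<60)
q=p[m];print(m.sum(),cv2.minAreaRect(q[:,:2].astype(np.float32)))
m=(p[:,2]>158)&(p[:,2]<290)&(np.hypot(p[:,0]-s['eef_pos'][0],p[:,1]-s['eef_pos'][1])<60);q=p[m]
print(np.histogram(q[:,2],bins=range(158,290,6)))
E
```

```text
[447.91319704  36.67419836 214.07896823] [ 3.13990958e+00  3.35439075e-05 -1.43453858e+00] 59.299084607302134 [ 0.73720724 -0.50808902 -6.65577259]
6793 ((447.3985595703125, 196.50149536132812), (125.70140075683594, 106.64222717285156), 7.909945011138916)
4561 ((448.46173095703125, 185.47784423828125), (86.23565673828125, 91.12026977539062), 7.8320770263671875)
(array([ 169,  173,  198,  207,  256,  269,  323,  467,  712,  952, 4586,
       8442, 2118, 2157, 4445, 6624, 2410, 4295, 6601, 6755, 6558]), array([158, 164, 170, 176, 182, 188, 194, 200, 206, 212, 218, 224, 230,
       236, 242, 248, 254, 260, 266, 272, 278, 284]))
```

View pics/w4.png

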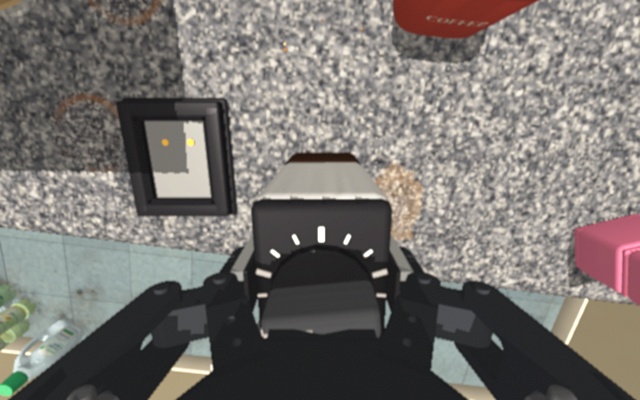

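```bash
python3 - <<'E'
from h import *
d=dict(np.load('w4.npz'));p,u,v=pts(d)
c=np.array([447.9,36.7]);a=0.1363;X=np.array([np.cos(a),np.sin(a)]);Y=np.array([-X[1],X[0]])
r=p[:,:2]-c;x=r@X;y=r@Y
m=(abs(y)<40)&(x>0)&(x<60)&(p[:,2]>212)&(p[:,2]<236)&(v<240)&(v>190)
print(m.sum(),np.median(p[m,2]),np.percentile(x[m],[1,50,97,99,100]),np.percentile(y[m],[0,1,50,99,100]))
# back face
m=(abs(y)<22)&(x>20)&(x<60)&(p[:,2]>90)&(p[:,2]<210)&(u>280)&(u<360)
print(m.sum(),np.polyfit(p[m,2],x[m],1),[ (z,round(float(np.median(x[m&(abs(p[:,2]-z)<8)])),1)) for z in range(100,210,15)])
# base recess: cross profile along base axes
b=np.array([447.6,196.5]);a=0.139;X=np.array([np.cos(a),np.sin(a)]);Y=np.array([-X[1],X[0]])
r=p[:,:2]-b;x=r@X;y=r@Y
for nm,s,t,L in (('x',x,y,20),('y',y,x,25)):
  k=abs(t)<L
  print(nm,[(q,round(float(np.median(p[k&(abs(s-q)<1),2])),1)) for q in list(range(-70,-28,2))+list(range(28,71,2)) if (k&(abs(s-q)<1)).sum()])
E
```

```text
6328 223.94690919604867 [22.13966691 31.83844428 37.98969772 38.33494844 38.95620068] [-29.4506056  -27.77404326  -0.47064048  27.50335348  29.20530669]
2587 [6.37794780e-03 3.72985553e+01] [(100, 38.2), (115, 37.7), (130, 38.3), (145, 38.4), (160, 38.4), (175, 38.5), (190, 38.5), (205, 38.5)]
x [(-64, 21.3), (-62, 23.3), (-60, 24.4), (-58, 24.1), (-56, 24.2), (-54, 24.4), (-52, 24.3), (-50, 24.0), (-48, 23.4), (-46, 22.7), (-44, 18.3), (-42, 10.0), (-40, 10.5), (-38, 10.3), (-36, 10.0), (-34, 10.5), (-32, 10.3), (-30, 10.0), (28, 10.6), (30, 10.2), (32, 10.2), (34, 10.6), (36, 10.4), (38, 10.3), (40, 10.4), (42, 10.5), (44, 21.2), (46, 23.0), (48, 23.6), (50, 24.3), (52, 24.1), (54, 24.4), (56, 24.6), (58, 24.2), (60, 24.0), (62, 22.7), (64, 9.3), (66, 7.7), (68, 0.4), (70, 0.1)]
y [(-70, 0.4), (-68, 0.4), (-66, 0.4), (-64, 0.4), (-62, 0.5), (-60, 0.1), (-58, 0.2), (-56, 5.9), (-54, 9.1), (-52, 19.1), (-50, 24.0), (-48, 24.2), (-46, 24.3), (-44, 24.3), (-42, 24.4), (-40, 24.2), (-38, 23.6), (-36, 22.9), (-34, 21.0), (-32, 19.1), (-30, 11.7), (28, 10.4), (30, 10.2), (32, 10.9), (34, 17.1), (36, 22.2), (38, 23.2), (40, 24.1), (42, 24.3), (44, 24.3), (46, 24.3), (48, 24.3), (50, 24.2), (52, 23.6), (54, 22.2), (68, 0.8), (70, 0.4)]
```

Call:
step_arm --pt "-20 -3 0" --pt "-50 -7 0" --pt "-80 -12 0" --pt "-110 -16 0" --pt "-138 -20 0" --pt "-154 -22.5 5" --pt "-158.5 -23 15" --pt "-158.5 -23 20" --yaw '[0,0,0,0,0,0,0,0]' --gripper '[-1,-1,-1,-1,-1,-1,-1,-1]'

```text
clock: 6.2
eef_pos: [450.1, 196.2, 193.2]
tool_rot: [3.14, -0.001, -1.436]
force: [-0.5, -0.6, -5.9]
width: 59.3
```

Call:
step_arm --pt "0 0 3" --pt "0 0 6" --pt "0 0 6" --yaw '[0,0,0]' --gripper '[-1,-1,-1]'

```text
clock: 6.45
eef_pos: [450.4, 193.9, 187.7]
tool_rot: [3.14, -0.001, -1.44]
force: [0.6, -0.3, -6.6]
width: 59.4
```

```bash
python3 - <<'E'
from h import *
s=ctrl.read_state();print(s['eef_pos'],s['tool_rot'],s['width'],s['force'])
d=shot('side','s5.png');f=d['frame'][200:320,240:400,::-1]
cv2.imwrite('pics/s5z.png',cv2.resize(f,(800,600),interpolation=cv2.INTER_CUBIC))
E
```

```text
[450.35264144 193.85232811 187.69057032] [ 3.14003879e+00 -1.48095154e-03 -1.43991042e+00] 59.413559440316675 [ 0.57521037 -0.30570608 -6.63820943]
```

View pics/s5z.png

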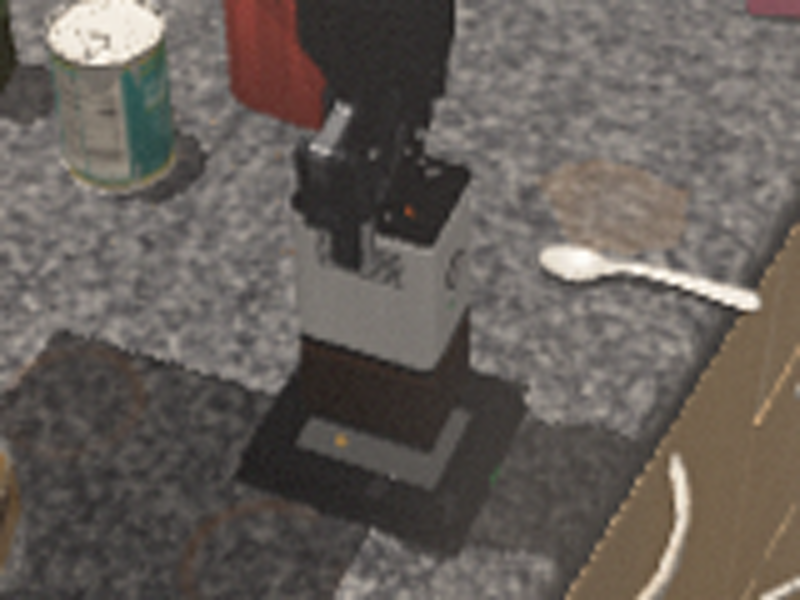

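Call:
step_arm --pt "0 0 0" --pt "0 0 0" --yaw '[0,0]' --gripper '[-1,-1]'

```text
clock: 6.67
eef_pos: [450.8, 195.5, 188.6]
tool_rot: [-3.141, 0.0, -1.438]
force: [0.2, -0.6, -6.0]
width: 59.5
```

Call:
step_arm --pt "0 0 0" --pt "0 0 0" --yaw '[0,0]' --gripper '[-1,-1]'

```text
clock: 6.83
eef_pos: [450.6, 195.9, 188.6]
tool_rot: [-3.141, 0.0, -1.437]
force: [0.2, -0.2, -6.0]
width: 59.4
```

Call:
step_arm --pt "-1 1.3 0" --pt "-1 1.3 4" --pt "-1 1.3 8" --pt "-1 1.3 11" --pt "-1 1.3 14" --pt "-1 1.3 17" --pt "-1 1.3 17" --yaw '[0,0,0,0,0,0,0]' --gripper '[-1,-1,-1,-1,-1,-1,-1]'

```text
clock: 7.42
eef_pos: [448.7, 196.6, 170.6]
tool_rot: [3.14, -0.0, -1.437]
force: [-0.3, 0.1, -6.4]
width: 59.2
```

Call:
step_arm --pt "0 0 2" --pt "0 0 4" --pt "0 0 5.5" --pt "0 0 5.5" --yaw '[0,0,0,0]' --gripper '[-1,-1,-1,-1]'

```text
clock: 7.75
eef_pos: [449.0, 196.7, 165.6]
tool_rot: [3.141, -0.0, -1.437]
force: [-0.1, 0.1, -7.3]
width: 59.2
```

Call:
step_arm --pt "0 0 1" --pt "0 0 1.5" --pt "0 0 1.5" --yaw '[0,0,0]' --gripper '[-1,-1,-1]'

```text
clock: 8.0
eef_pos: [449.2, 196.8, 165.0]
tool_rot: [-3.141, 0.0, -1.437]
force: [-1.3, -0.6, 2.9]
width: 58.6
```

Call:
step_arm --pt "0 0 0" --pt "0 0 0" --pt "0 0 0" --pt "0 0 0" --pt "0 0 0" --pt "0 0 0" --yaw '[0,0,0,0,0,0]' --gripper '[1,1,1,1,1,1]'

```text
clock: 8.5
eef_pos: [449.2, 196.9, 164.4]
tool_rot: [-3.141, 0.0, -1.437]
force: [-0.1, 0.2, 0.8]
width: 85.0
```

Call:
step_arm --pt "0 0 -10" --pt "0 0 -30" --pt "0 0 -60" --pt "0 0 -80" --pt "0 10 -95" --pt "0 20 -100" --pt "0 20 -100" --pt "0 20 -100" --yaw '[0,0,0,0,0,0,0,0]' --gripper '[1,1,1,1,1,1,1,1]'

```text
clock: 9.17
eef_pos: [428.5, 194.0, 263.9]
tool_rot: [3.141, -0.0, -1.436]
force: [-0.2, 0.3, 0.1]
width: 85.5
```

```bash
python3 - <<'E'
from h import *
s=ctrl.read_state();print(s['eef_pos'],s['tool_rot'],s['width'],s['force'],s['qpos'])
d=shot('wrist','w6.png');np.savez('w6.npz',**d);p,u,v=pts(d)
n=np.hypot(p[:,0]-448,p[:,1]-197)
for lo,hi in [(168,182),(190,206)]:
  m=(p[:,2]>lo)&(p[:,2]<hi)&(n<60);q=p[m]
  print(m.sum(),cv2.minAreaRect(q[:,:2].astype(np.float32)),np.median(q,0))
m=(p[:,2]>168)&(p[:,2]<182)&(n<60);q=p[m]
A=np.c_[q[:,:2],np.ones(len(q))];print('plane',np.linalg.lstsq(A,q[:,2],rcond=None)[0])
for r in cams.regions_of('wrist','dial')[:2]: print(r['conf'],r['pixel'])
E
```

```text
[428.48463626 194.02110934 263.94335213] [ 3.14107719e+00 -1.77531370e-04 -1.43639641e+00] 85.49642421832262 [-0.18284199  0.2923616   0.10959083] [-0.49425319  0.36411938  0.01265984  1.99088465 -0.00637716  0.78717058
 -1.91431591]
6254 ((448.4927978515625, 194.98440551757812), (77.61849212646484, 58.66485595703125), 8.05892276763916) [459.55036781 195.7596255  175.28311094]
1331 ((448.2286071777344, 195.14981079101562), (13.300355911254883, 42.31705093383789), 13.890236854553223) [449.62115277 195.31917217 200.12748456]
plane [-3.41418653e-03  1.15481111e-03  1.77342746e+02]
```

View pics/w6.png

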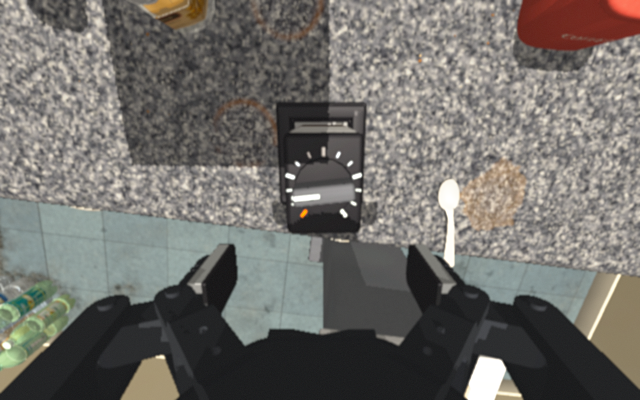

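Call:
step_arm --pt "1 -10 0" --pt "1.6 -20 0" --pt "1.6 -20 0" --pt "1.6 -20 0" --pt "1.6 -20 0" --pt "1.6 -20 0" --pt "1.6 -20 0" --pt "1.6 -20 0" --yaw '[-0.1,-0.22,-0.34,-0.46,-0.58,-0.7,-0.82,-0.94]' --gripper '[1,1,1,1,1,1,1,1]'

```text
clock: 9.93
eef_pos: [449.2, 195.0, 263.1]
tool_rot: [3.14, 0.001, -0.491]
force: [-0.0, 0.3, -0.1]
width: 85.2
```

Call:
step_arm --pt "0 0 0" --pt "0 0 0" --pt "0 0 0" --pt "0 0 0" --pt "0 0 0" --pt "0 0 0" --pt "0 0 0" --pt "0 0 0" --yaw '[-0.12,-0.24,-0.36,-0.48,-0.6,-0.7,-0.739,-0.739]' --gripper '[0,0,0,0,0,0,0,0]'

```text
clock: 10.6
eef_pos: [449.2, 194.9, 263.1]
tool_rot: [-3.141, 0.002, 0.242]
force: [0.6, 0.2, 1.3]
width: 42.6
```

Call:
step_arm --pt "0 0 0" --pt "0 0 0" --yaw '[0,0]' --gripper '[0,0]'

```text
clock: 10.77
eef_pos: [449.3, 195.1, 263.7]
tool_rot: [-3.142, 0.001, 0.241]
force: [-0.2, 0.4, 0.4]
width: 42.4
```

```bash
python3 - <<'E'
from h import *
s=ctrl.read_state();print(s['eef_pos'],s['tool_rot'],s['width'],s['force'],s['qpos'])
d=shot('wrist','w7.png');p,u,v=pts(d)
n=np.hypot(p[:,0]-448,p[:,1]-197)
m=(p[:,2]>190)&(p[:,2]<206)&(n<35);q=p[m]
print(m.sum(),cv2.minAreaRect(q[:,:2].astype(np.float32)),np.median(q,0))
E
```

```text
[449.2678692 195.0729071 263.7106795] [-3.14154828e+00  1.01797125e-03  2.40554425e-01] 42.37615078181134 [-0.20303281  0.40753604  0.37062817] [-0.15945793  0.41703264 -0.42678699  1.93481933  0.22717685  0.8373721
 -0.46661765]
1126 ((448.27105712890625, 195.5652618408203), (12.866097450256348, 42.3298454284668), 13.410255432128906) [447.85466781 197.81855583 200.23322125]
```

View pics/w7.png

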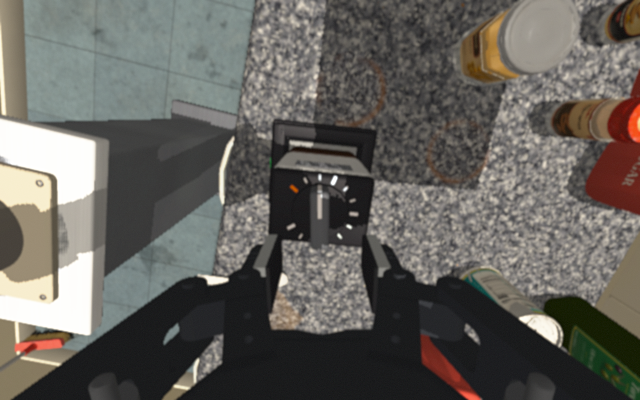

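Call:
step_arm --pt "-0.8 -0.7 10" --pt "-0.8 -0.7 25" --pt "-0.8 -0.7 40" --pt "-0.8 -0.7 50" --pt "-0.8 -0.7 54" --pt "-0.8 -0.7 54.5" --pt "-0.8 -0.7 54.5" --yaw '[0,0,0,0,0,0,0]' --gripper '[0,0,0,0,0,0,0]'

```text
clock: 11.4
eef_pos: [448.5, 195.9, 209.9]
tool_rot: [-3.142, -0.0, 0.242]
force: [0.2, -0.7, -0.1]
width: 42.5
```

Call:
step_arm --pt "0 0 0" --pt "0 0 0" --pt "0 0 0" --pt "0 0 0" --pt "0 0 0" --pt "0 0 0" --yaw '[0,0,0,0,0,0]' --gripper '[-1,-1,-1,-1,-1,-1]'

```text
clock: 11.9
eef_pos: [448.2, 195.8, 210.5]
tool_rot: [3.142, -0.0, 0.242]
force: [-1.7, -0.6, 6.4]
width: 11.6
```

Call:
step_arm --pt "0 0 0" --pt "0 0 0" --pt "0 0 0" --pt "0 0 0" --pt "0 0 0" --pt "0 0 0" --pt "0 0 0" --pt "0 0 0" --yaw '[0.05,0.13,0.23,0.33,0.43,0.53,0.63,0.73]' --gripper '[-1,-1,-1,-1,-1,-1,-1,-1]'

```text
clock: 12.57
eef_pos: [449.1, 196.6, 210.5]
tool_rot: [-3.139, -0.001, -0.492]
force: [-0.2, 1.3, 1.8]
width: 11.3
```

Call:
step_arm --pt "0 0 0" --pt "0 0 0" --pt "0 0 0" --pt "0 0 0" --pt "0 0 0" --pt "0 0 0" --pt "0 0 0" --pt "0 0 0" --yaw '[0.1,0.2,0.3,0.4,0.5,0.6,0.7,0.8]' --gripper '[-1,-1,-1,-1,-1,-1,-1,-1]'

```text
clock: 13.23
eef_pos: [449.2, 196.3, 210.5]
tool_rot: [-3.139, 0.001, -1.292]
force: [0.5, 0.5, 2.4]
width: 11.4
```

Call:
step_arm --pt "0 0 0" --pt "0 0 0" --pt "0 0 0" --pt "0 0 0" --pt "0 0 0" --yaw '[0.08,0.146,0.146,0.146,0.146]' --gripper '[-1,-1,-1,-1,-1]'

```text
clock: 13.65
eef_pos: [448.9, 196.1, 210.4]
tool_rot: [-3.14, 0.001, -1.432]
force: [0.1, 0.3, 6.1]
width: 11.4
```

```bash
python3 - <<'E'
from h import *
s=ctrl.read_state();print(s['eef_pos'],s['tool_rot'],s['width'],s['force'],s['torque'])
d=shot('wrist','w8.png')
E
```

```text
[448.87011511 196.14460209 210.42854115] [-3.14000168e+00  7.09983822e-04 -1.43197807e+00] 11.420476327716404 [0.13173835 0.32116073 6.11965961] [-0.02823719  0.07788443 -0.15469426]
```

View pics/w8.png

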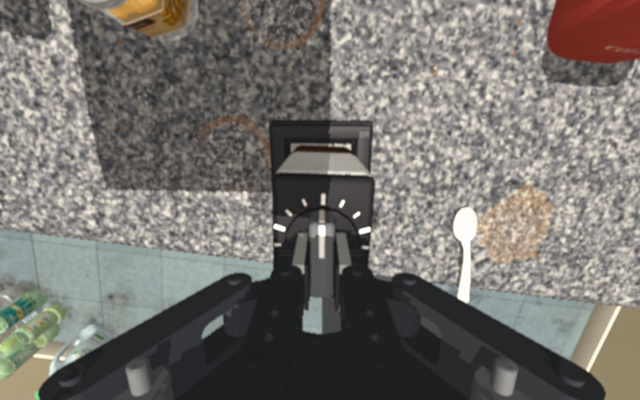

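The pointer (white line near 322,240) faces the long mark 6 at (322,200). I'll release, rise and check.

Call:
step_arm --pt "0 0 0" --pt "0 0 0" --pt "0 0 0" --pt "0 0 0" --pt "0 0 0" --yaw '[0,0,0,0,0]' --gripper '[0,0,0,0,0]'

```text
clock: 14.12
eef_pos: [448.2, 195.6, 209.7]
tool_rot: [3.141, -0.0, -1.434]
force: [-1.2, 0.1, -0.7]
width: 42.8
```

Call:
step_arm --pt "0 0 -10" --pt "0 0 -30" --pt "0 0 -50" --pt "0 8 -60" --pt "0 18 -65" --pt "0 20 -65" --pt "0 20 -65" --pt "0 20 -65" --yaw '[0,0,0,0,0,0,0,0]' --gripper '[0,0,0,0,0,0,0,0]'

```text
clock: 14.78
eef_pos: [427.7, 192.8, 274.1]
tool_rot: [3.14, -0.0, -1.434]
force: [0.1, -0.3, -0.5]
width: 42.6
```

```bash
python3 - <<'E'
from h import *
s=ctrl.read_state();print(s['eef_pos'],s['tool_rot'],s['width'],s['force'])
d=shot('wrist','w9.png');p,u,v=pts(d)
n=np.hypot(p[:,0]-448,p[:,1]-197)
for lo,hi in [(168,182),(190,206)]:
  m=(p[:,2]>lo)&(p[:,2]<hi)&(n<60);q=p[m]
  print(m.sum(),cv2.minAreaRect(q[:,:2].astype(np.float32)),np.median(q,0))
m=(p[:,2]>168)&(p[:,2]<179)&(n<60);q=p[m]
print('plane',np.linalg.lstsq(np.c_[q[:,:2],np.ones(len(q))],q[:,2],rcond=None)[0])
d=cams.get_image('scene')
for t in ['coffee_canister','cup','honey','spoon']:
  for r in cams.regions_of('scene',t)[:1]:
    p,u,v=pts(d,r['pixels']);print(t,round(r['conf'],2),np.round(np.median(p,0)),np.round(np.percentile(p,[2,98],axis=0)).tolist())
E
```

```text
[427.74044779 192.81613689 274.10633579] [ 3.14033164e+00 -4.40970137e-04 -1.43359679e+00] 42.557948553007606 [ 0.11651815 -0.25643975 -0.52737006]
6006 ((449.04205322265625, 196.0052490234375), (77.7492446899414, 58.52212905883789), 7.105376720428467) [455.36614768 197.9635817  175.33687223]
1081 ((449.27923583984375, 195.86390686035156), (41.68663024902344, 12.646620750427246), 7.675372123718262) [450.93613405 196.25092763 200.20492432]
plane [-3.62457701e-03 -2.36032278e-04  1.76595100e+02]
coffee_canister 0.85 [613. -38.  55.] [[608.0, -94.0, 3.0], [665.0, -7.0, 120.0]]
cup 0.77 [ 576. -360.   76.] [[517.0, -424.0, 11.0], [629.0, -340.0, 106.0]]
honey 0.86 [582. 384.  71.] [[568.0, 348.0, 4.0], [626.0, 407.0, 102.0]]
spoon 0.53 [416.  12.   3.] [[311.0, -16.0, 0.0], [435.0, 28.0, 7.0]]
```

View pics/w9.png

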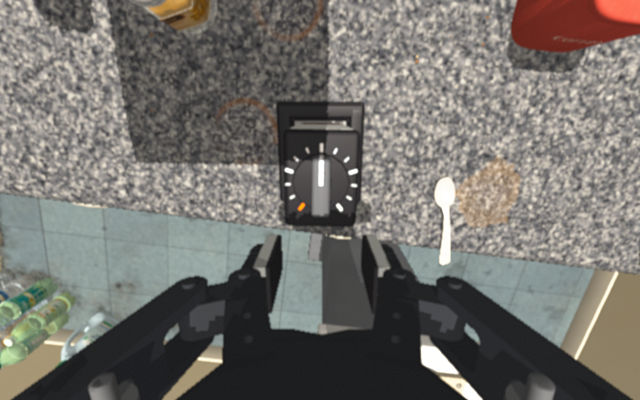

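The wrist view shows the pointer (about 321,170) on the long middle mark (321,148). The bar lies at 7.7° and the body at 7.1°, so the dial is in click 6. The shoulder is at z 175 and level, and the bystanders haven't moved.

```bash
python3 -c "
from cell import ctrl
print(ctrl.finish_job())"
```

```text
the job is handed in; nothing more can be done
None
```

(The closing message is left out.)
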